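# Stow the griddle under its screw hold-down

### The arm

A 6-joint arm with a two-finger parallel gripper is mounted at the origin on the work surface. World frame = base frame: x ahead of the robot, y to its left, z up, the work surface at z = 0. Lengths are in m, angles in degrees, forces in N, time in s.
With the tool pointing down it reaches from about 0.375 to 0.9 m from the base axis. Payload 3.1 kg.
Tool frame: the origin (TCP) lies midway between the tips of the shut fingers; the grasp point (between the pads) lies bot.hold_point_z behind it (bot.hold_point_z is the distance from the TCP to the grasp point, in m); z points along the fingers, y is the direction in which the jaws open and shut (so a half turn about z gives the same grasp; the last joint's range is limited). The gripper opens to 87 mm and grips with 3 to 60 N. Pads are 19 mm wide; open, the fingers measure 117 mm over their backs; the gripper's body (75 mm by 190 mm) begins 51 mm behind the grasp point.
Start: joints at [60.533, 30.224, 82.088, -0, 67.689, -10.227], TCP at [0.206, 0.59, 0.223] pointing down, gripper open.
Joint ranges: [-176.69, 176.69], [-43.24, 126.21], [12.49, 139.97], [-82, 262], [0, 151.66], [-163.58, 163.58]. Speed limits (degrees/s): [159.86, 159.86, 180, 180, 180, 180].

### API

Orientations are given as a 3x3 rotation matrix whose columns are the frame's x, y, z axes.
In Python, from rig import bot, vision, hand_in gives the robot as it stands. The module is installed in compiled form; this text tells all that it offers.
- The arm moves only by the shell command python3 -m handwheel 'ROWS'. ROWS is JSON, a list of rows, each an object of numbers: "hand": the gripper's target within -1 to 1 (fully open at 1, half-way at 0, shut at -1); "dx", "dy", "dz": the shift along the world's x, y, z in cm; "wx", "wy", "wz": the turn, a rotation vector about the world's x, y, z in rad. In form: [{"hand": .., "dx": .., "dy": .., "dz": .., "wx": .., "wy": .., "wz": ..}, ...]. A call has 1 to 10 rows; each row shifts and turns the commanded pose from where the row before left it; what a row does not reach is not made up. A row lasts 1/10 s, in which the tool goes at most 50 mm and 8.59 degrees, less where a joint would pass 70% of its speed; a pose out of reach is approached as far as the arm can. A call with a gripper value outside its range is refused whole. The fingers move at their own pace and stop on an object; the grip force is fixed at half the most. Time passes only in rows, so rows that do not move let the fingers close. It gives the time, the measured TCP pose, the force and the opening at its end, in the units of the state.
- bot.read_state(): the state, without advancing time (a new reading comes with each control period).
- vision.capture(name): name is "scene" or "top"; returns (picture, depth): 480x640x3 uint8, red, green, blue; 480x640 float32, m along the optical axis (not along the pixel's ray), 0 where there is no reading.
- vision.get_calibration(name): a dict with "fx", "fy", "cx", "cy" (pixels), "rvec" (rotation vector, rad) and "tvec" (3), from world to camera coordinates, as OpenCV has them. Camera axes: x right, y down, z forward; pixel columns grow to the right and rows downward; lengths in m; the calibration is good to about 2 mm. A picture is of the moment at which its call begins. get_calibration takes no time and is no camera call.
- hand_in(): hands the job in, once; it reports no verdict.
The state is a dict: "time_s": time; "joint_positions": joint angles; "qvel": joint speeds; "tau": joint torques, N m; "position": TCP position; "tcp_rot": TCP orientation; "force": force on the tool from outside, world axes, zero at the start; "moment": the same for the moment, N m; "opening": opening from 0.0 (shut) to 1.0 (fully open).
Only numpy, scipy, OpenCV 4.12 (cv2) and the standard library are available. Lean on these libraries where they do the work, as an engineer would, in place of code of your own. Each camera call takes 0.05 s, during which the arm holds its last target.

### The job

Stow the griddle plate for the drive: slide it by its handle fully home against the back stop of its rack, then screw the hold-down's ball knob down clockwise until you feel the rubber foot take up on the plate and give it about a quarter of a turn more, no further, so that it is held snug without being overtightened. Let go, and leave the other things on the shelf where they are.

Things in the scene. Friction and masses are not known exactly. Their poses are not given: they have to be found in the camera images.
- rack: Low open steel rack, fixed to the shelf. Origin on the shelf top under the middle of the griddle's home place; x points the way the griddle slides home (away from the robot), z up. Base sheet 3 mm thick, x -150 to +127 mm, 170 mm wide; two guide strips 19 mm high, inner faces at y = +-71.5 mm (1.5 mm play each side of the griddle), x -90 to +90 mm, flared at the near end.
- rack_stop (a point): Middle of the rack's back stop: a steel strip 23 mm high across the rack's far end, its face at x = +90 mm of the rack. Right behind it a grey steel upright carries the hold-down's arm, 30 mm wide, 52 mm high, reaching back over the griddle's far half.
- rack_boss (a point): Top centre of the 30 mm boss at the end of the hold-down's arm, 54 mm above the shelf, at x = +40 mm, y = 0 of the rack. The upright hold-down screw runs through it. At the screw's lower end is a 45 mm rubber foot held by a locknut set differently each time: at the start it is 0.4 to 3.4 mm (not measured) above the griddle's top face level, so it takes up after 0.4 to 3.6 rad of turning.
- knob: Smooth black ball knob, 40 mm diameter, on top of the screw; origin at the ball's centre, 96 mm above the shelf at the start; turns with the screw. Fingers hold only when closed across its widest part, level with its centre. Clockwise from above screws down, 6 mm a turn, at about 0.04 N m, and stays put. Past take-up each quarter turn adds about 13 N on the griddle and 0.1 to 0.2 N m of drag.
- griddle: Dark cast griddle plate, 180 mm (x) by 140 mm (y) by 10 mm thick, 0.65 kg, flat on top, 5 mm rims along both long sides, handle at its near (-x) end. Origin at the centre of its underside; x points away from the handle. It lies between the rack's guides, 45 to 70 mm short of home; it slides freely unless pressed down. Home is its far edge on the back stop, its origin then at the rack's x = y = 0.
- griddle_handle (a point): Middle of the griddle's handle bar: a round bar 12 mm thick and 102 mm long, lying across the plate (along its y), 75 mm to the near side of the plate's centre, its centre 46 mm above the plate's underside (49 mm above the shelf), on two 12 mm posts at y = +-45 mm. Axes as the griddle's.
- jug: Squat white ceramic jug, 110 mm across, 98 mm high, standing beside the rack; origin at the centre of its underside. Not to be disturbed.
- bowls: Two orange melamine bowls, one nested in the other, 140 mm across, 63 mm high; origin at the centre of the underside. Not to be disturbed.
- tin: Small round steel spice tin, 60 mm across, 38 mm high; origin at the centre of its underside. Not to be disturbed.
- dipper: Grey plastic dipper: a cup 94 mm across and 58 mm high with a flat handle sticking out 195 mm from its centre along its +x; origin at the centre of the cup's underside. Not to be disturbed.
Not all that is in view belongs to the job. There is more than one size of the griddle; the one meant has the size given above.

How it is judged:
By the outcome, as a careful person would: the job done as asked, in the order asked, and still so for the second after the job is handed in, with the robot touching nothing.
It also fails if it takes over 72 s, if anything falls off the work surface, if the arm or the gripper's body presses on something with over 40 N, if the wrist force passes 120 N, or if a joint passes its speed limit or range.

## Working session

There is one attempt and no reset: what is moved stays moved. The work goes in short steps, Python scripts to look and compute and a shell command to move; the robot and the scene stay as the last step left them, time stands still between calls to the robot, and variables do not carry over. Pictures are saved under pics/ and viewed, and the job is handed in when it is done.

```bash
mkdir -p pics
cat > h.py <<'E'
import numpy as np, cv2
from rig import bot, vision
def cap(n,fn):
    p,d=vision.capture(n); cv2.imwrite('pics/%s.png'%fn,p[:,:,::-1]); np.save('pics/%s_d.npy'%fn,d); return p,d
def w(n,d,u,v):
    c=vision.get_calibration(n); R,_=cv2.Rodrigues(np.array(c['rvec'],float)); z=d[int(round(v)),int(round(u))]
    pc=np.array([(u-c['cx'])/c['fx']*z,(v-c['cy'])/c['fy']*z,z]); return R.T@(pc-np.array(c['tvec']).ravel())
def wz(n,u,v,z):
    c=vision.get_calibration(n); R,_=cv2.Rodrigues(np.array(c['rvec'],float)); t=np.array(c['tvec']).ravel()
    o=-R.T@t; r=R.T@np.array([(u-c['cx'])/c['fx'],(v-c['cy'])/c['fy'],1]); return o+r*(z-o[2])/r[2]
def proj(n,P):
    c=vision.get_calibration(n); K=np.array([[c['fx'],0,c['cx']],[0,c['fy'],c['cy']],[0,0,1.]])
    return cv2.projectPoints(np.array(P,float).reshape(-1,3),np.array(c['rvec'],float),np.array(c['tvec'],float),K,None)[0].reshape(-1,2)
E
python3 - <<'E'
from h import *
for n in('scene','top'): cap(n,n+'0')
print(bot.read_state(),bot.hold_point_z)
E
```

```text
{'time_s': 0.1, 'joint_positions': array([ 6.05347896e+01,  3.02736946e+01,  8.21502673e+01, -1.40490191e-03,
        6.76884928e+01, -1.02269311e+01]), 'qvel': array([-0.0231382 , -0.17686632, -0.20205959,  0.03595466,  0.00794596,
       -0.04442778]), 'tau': array([-3.36757203e-04, -4.40985310e+01, -1.77150983e+01,  6.34569791e-02,
        5.35036891e-02, -5.11703115e-05]), 'position': array([0.20557756, 0.58951627, 0.2216621 ]), 'tcp_rot': array([[-9.44159364e-01,  3.29487785e-01, -9.45693296e-04],
       [ 3.29488981e-01,  9.44157854e-01, -1.71999428e-03],
       [ 3.26166647e-04, -1.93554423e-03, -9.99998074e-01]]), 'force': array([-0.8803072 , -0.29987343, -0.09604145]), 'moment': array([ 0.03853544, -0.013449  ,  0.00333444]), 'opening': 1.0030170291265805} 0.0187
```

View pics/scene0.png

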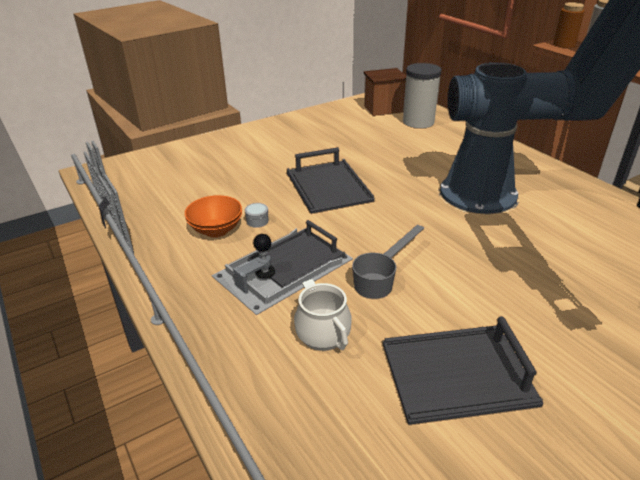

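View pics/top0.png

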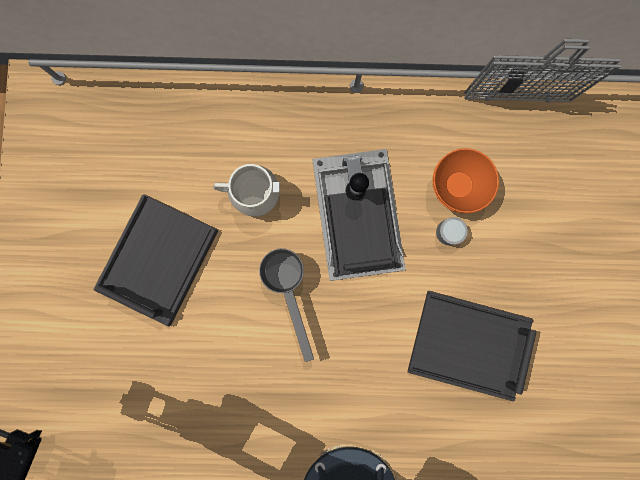

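The top view shows the rack near (360,215) with the knob at (358,184). The jug is at (252,190), the dipper at (283,270), the bowls at (466,181) and the tin at (453,231). The two loose griddles are decoys. I'll enlarge the rack.

Run:
```python
from h import *
p=cv2.imread('pics/top0.png'); cv2.imwrite('pics/top0c.png',cv2.resize(p[140:290,300:420],None,fx=4.9,fy=4,interpolation=cv2.INTER_CUBIC) if 0 else cv2.resize(p[140:290,300:420],None,fx=4,fy=4,interpolation=cv2.INTER_CUBIC))
p=cv2.imread('pics/scene0.png'); cv2.imwrite('pics/scene0c.png',cv2.resize(p[210:320,200:360],None,fx=5,fy=5,interpolation=cv2.INTER_CUBIC))
d=np.load('pics/top0_d.npy')
for u,v in [(358,184),(453,231),(270,270),(365,255),(320,163),(384,155),(333,276),(400,268)]: print(u,v,w('top',d,u,v).round(4))
```

```text
358 184 [0.6518 0.0014 0.114 ]
453 231 [ 0.5703 -0.2122  0.039 ]
270 270 [0.478  0.1824 0.002 ]
365 255 [ 0.5155 -0.0263  0.0128]
320 163 [0.7204 0.0772 0.0067]
384 155 [ 0.7437 -0.0673  0.0018]
333 276 [0.4679 0.0427 0.003 ]
400 268 [ 0.4891 -0.1057  0.0019]
```

View pics/top0c.png

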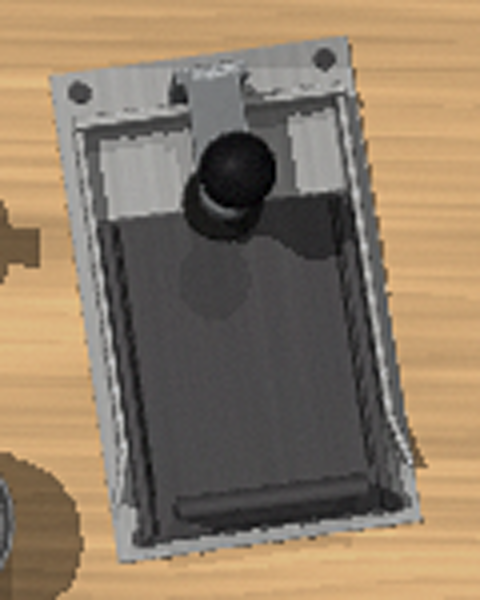

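View pics/scene0c.png

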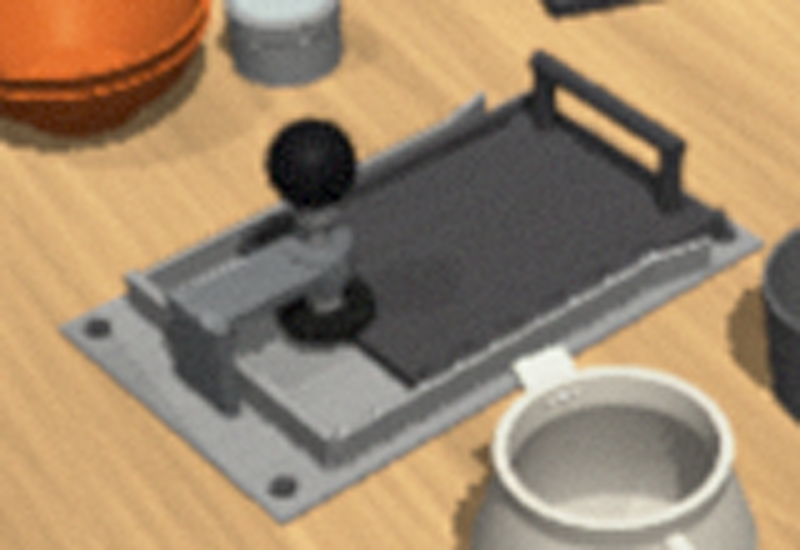

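Run:
```python
from h import *
f=lambda a:((a[0]+.5)/4-.5+300,(a[1]+.5)/4-.5+140)
P=np.array([wz('top',*f(a),.003)[:2] for a in [(52,77),(350,38),(422,522),(120,561)]]);print(P.round(4))
M=np.array([(.127,.085),(.127,-.085),(-.15,-.085),(-.15,.085)])
def fit(M,P):
    mc,pc=M.mean(0),P.mean(0);A=M-mc;B=P-pc
    th=np.arctan2((A[:,0]*B[:,1]-A[:,1]*B[:,0]).sum(),(A*B).sum());R=np.array([[np.cos(th),-np.sin(th)],[np.sin(th),np.cos(th)]])
    t=pc-R@mc;return th,R,t,(M@R.T+t-P)
th,R,t,e=fit(M,P);print('rack',np.degrees(th),t,e.round(4).tolist())
print([np.linalg.norm(P[i]-P[(i+1)%4]).round(4) for i in range(4)])
d=np.load('pics/top0_d.npy')
inr=lambda p:((p[:2]-t)@R).round(4)
# knob: ball sphere fit via depth points
c=vision.get_calibration('top')
pts=np.array([w('top',d,u,v) for u in range(350,368) for v in range(174,194)]);pts=pts[(pts[:,2]>.095)&(pts[:,2]<.12)]
A=np.c_[2*pts,np.ones(len(pts))];s=np.linalg.lstsq(A,(pts**2).sum(1),rcond=None)[0];print('knob',s[:3],np.sqrt(s[3]+s[:3]@s[:3]),inr(s[:3]),pts[:,2].max(),len(pts))
for a in [(238,170)]: q=wz('top',*f(a),.1);print(q,inr(q))
print('expected knob',R@[.04,0]+t)
for a in [(105,218),(345,192)]: q=wz('top',*f(a),.013);print('edge',q,inr(q))
for a in [(178,508),(372,481)]:
    q=wz('top',*f(a),.050);print('handle end',q,inr(q))
hp=np.array([w('top',d,u,v) for u in range(340,402) for v in range(255,275)]);hp=hp[(hp[:,2]>.047)&(hp[:,2]<.065)];print(len(hp),hp.mean(0),inr(hp.mean(0)), (hp[:,:2]-t).dot(R).min(0),(hp[:,:2]-t).dot(R).max(0),hp[:,2].max())
# overlay in scene
Q=[np.r_[R@m+t,.003] for m in M]+[np.r_[R@[.04,0]+t,.096]]
im=cv2.imread('pics/scene0.png')
for q in proj('scene',Q): print(q.round(1)); cv2.circle(im,(int(q[0].round()),int(q[1].round())),1,(0,0,255),-1)
cv2.imwrite('pics/ov.png',cv2.resize(im[210:320,200:360],None,fx=5,fy=5))
```

```text
[[ 0.7304  0.094 ]
 [ 0.7571 -0.0741]
 [ 0.4846 -0.1169]
 [ 0.4592  0.05  ]]
rack 9.01128311346804 [ 0.61919818 -0.00995139] [[0.0009, -0.0001], [0.0008, 0.0001], [-0.0002, -0.0005], [-0.0015, 0.0005]]
[np.float64(0.1702), np.float64(0.2759), np.float64(0.1689), np.float64(0.2747)]
knob [ 0.659231   -0.00164645  0.09723598] 0.01894560647140003 [0.0408 0.0019] 0.11797244895128486 281
[ 0.65874943 -0.00216689  0.1       ] [0.0403 0.0015]
expected knob [ 0.65870448 -0.00368623]
edge [0.6488068  0.06263677 0.013     ] [0.0406 0.0671]
edge [ 0.66672963 -0.07060099  0.013     ] [ 0.0374 -0.0673]
handle end [0.48793402 0.02174185 0.05      ] [-0.1247  0.0519]
handle end [ 0.50458024 -0.08067519  0.05      ] [-0.1243 -0.0519]
271 [ 0.49492802 -0.02708853  0.05353768] [-0.1254  0.0025] [-0.13133114 -0.04823343] [-0.11934529  0.05248262] 0.05990924357126251
[255.8 313. ]
[211.5 274. ]
[305.9 227. ]
[352.9 257.5]
[262.1 241.6]
```

View pics/ov.png

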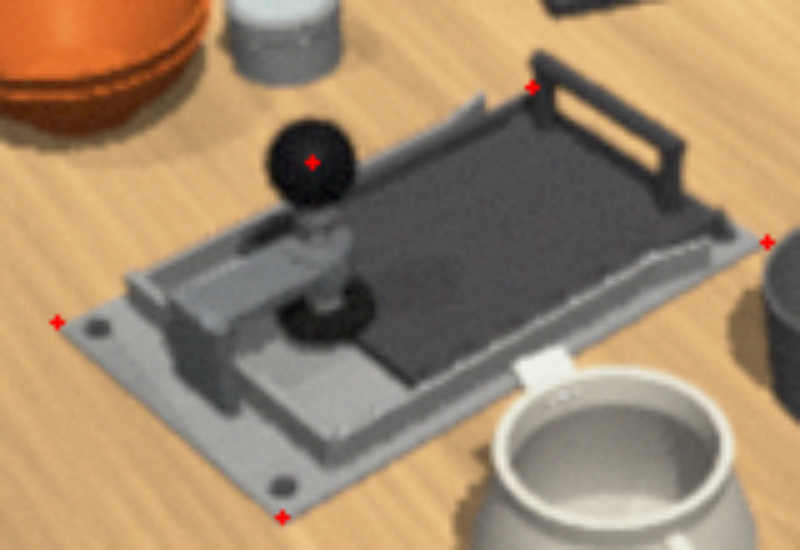

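Overlay residuals are within 2 mm. The rack yaw is 9.0° and its origin is (0.619,-0.010). The handle is 50 mm short of home, and the knob is at about (0.659,-0.003). I'll shut the fingers and push on the handle bar from behind, because gripping it would bring the 190 mm body up to the knob.

```bash
python3 -m handwheel '[{"hand":-1,"dx":1,"dy":-2,"dz":0},{"hand":-1,"dx":1.7,"dy":-4.2,"wz":0.06},{"hand":-1,"dx":1.7,"dy":-4.2,"wz":0.06},{"hand":-1,"dx":1.7,"dy":-4.2,"wz":0.06},{"hand":-1,"dx":1.7,"dy":-4.2,"wz":0.06},{"hand":-1,"dx":1.7,"dy":-4.2,"wz":0.06},{"hand":-1,"dx":1.7,"dy":-4.2,"wz":0.06},{"hand":-1,"dx":1.7,"dy":-4.2,"wz":0.06},{"hand":-1,"dx":1.7,"dy":-4.2,"wz":0.06},{"hand":-1,"dx":1.7,"dy":-4.2}]'
python3 -m handwheel '[{"hand":-1,"dx":1.7,"dy":-4.2},{"hand":-1,"dx":1.7,"dy":-4.2},{"hand":-1,"dx":1.7,"dy":-4.2},{"hand":-1,"dx":1.7,"dy":-4.2},{"hand":-1,"dx":1.7,"dy":-4.2},{"hand":-1,"dx":0.6,"dy":-1.7},{"hand":-1},{"hand":-1}]'
```

```text
invalid input
invalid input
```

```bash
python3 -m handwheel '[{"hand":-1,"dx":1,"dy":-2,"dz":0,"wx":0,"wy":0,"wz":0},{"hand":-1,"dx":1.7,"dy":-4.2,"dz":0,"wx":0,"wy":0,"wz":0.06},{"hand":-1,"dx":1.7,"dy":-4.2,"dz":0,"wx":0,"wy":0,"wz":0.06},{"hand":-1,"dx":1.7,"dy":-4.2,"dz":0,"wx":0,"wy":0,"wz":0.06},{"hand":-1,"dx":1.7,"dy":-4.2,"dz":0,"wx":0,"wy":0,"wz":0.06},{"hand":-1,"dx":1.7,"dy":-4.2,"dz":0,"wx":0,"wy":0,"wz":0.06},{"hand":-1,"dx":1.7,"dy":-4.2,"dz":0,"wx":0,"wy":0,"wz":0.06},{"hand":-1,"dx":1.7,"dy":-4.2,"dz":0,"wx":0,"wy":0,"wz":0.06},{"hand":-1,"dx":1.7,"dy":-4.2,"dz":0,"wx":0,"wy":0,"wz":0.06},{"hand":-1,"dx":1.7,"dy":-4.2,"dz":0,"wx":0,"wy":0,"wz":0.01}]'
```

```text
time_s: 1.1
position: [0.3691, 0.1904, 0.2225]
tcp_rot: [[-0.988, -0.155, -0.0], [-0.155, 0.988, 0.0], [0.0, 0.0, -1.0]]
force: [-0.0, 0.2, 0.0]
opening: 0.172
```

```bash
python3 -m handwheel '[{"hand":-1,"dx":1.7,"dy":-4.2,"dz":0,"wx":0,"wy":0,"wz":0},{"hand":-1,"dx":1.7,"dy":-4.2,"dz":0,"wx":0,"wy":0,"wz":0},{"hand":-1,"dx":1.7,"dy":-4.2,"dz":0,"wx":0,"wy":0,"wz":0},{"hand":-1,"dx":1.7,"dy":-4.2,"dz":0,"wx":0,"wy":0,"wz":0},{"hand":-1,"dx":1.7,"dy":-4.2,"dz":0,"wx":0,"wy":0,"wz":0},{"hand":-1,"dx":0.4,"dy":-1.5,"dz":-4,"wx":0,"wy":0,"wz":0},{"hand":-1,"dx":0,"dy":0,"dz":-4.5,"wx":0,"wy":0,"wz":0},{"hand":-1,"dx":0,"dy":0,"dz":-4.5,"wx":0,"wy":0,"wz":0},{"hand":-1,"dx":0,"dy":0,"dz":-4,"wx":0,"wy":0,"wz":0},{"hand":-1,"dx":0,"dy":0,"dz":-1.5,"wx":0,"wy":0,"wz":0}]'
python3 - <<'E'
from h import *
cap('scene','s1')
p=cv2.imread('pics/s1.png'); cv2.imwrite('pics/s1c.png',cv2.resize(p[150:320,200:440],None,fx=3.3,fy=3.3,interpolation=cv2.INTER_CUBIC))
s=bot.read_state();print(s['position'],s['force'],s['moment'],s['opening'],s['joint_positions'])
E
```

```text
time_s: 2.1
position: [0.4556, -0.0325, 0.0341]
tcp_rot: [[-0.988, -0.153, -0.006], [-0.153, 0.988, 0.002], [0.006, 0.003, -1.0]]
force: [0.5, 0.1, 0.6]
opening: 0.005
[ 0.45533381 -0.03236529  0.0334664 ] [-0.07050185 -0.34333    -1.87464291] [ 0.05738088  0.00807109 -0.00427481] 0.008627049951884094 [-1.81387436e+01  3.79041234e+01  1.13972259e+02 -1.09585793e-03
  2.85850888e+01 -1.16935903e+02]
```

View pics/s1c.png

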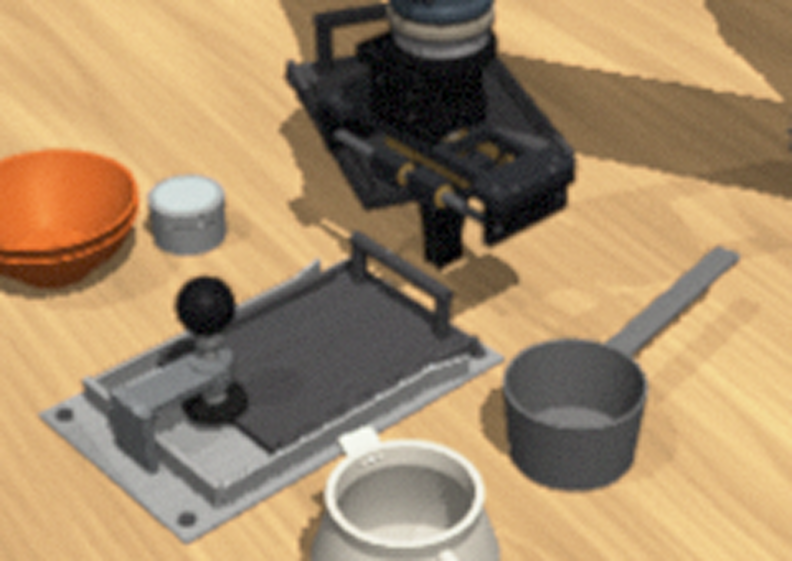

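The scene picture shows the shut fingers behind the handle bar, around (445,240) in the crop, clear of everything. I'll push along rack x.

```bash
python3 -m handwheel '[{"hand":-1,"dx":0.5,"dy":-0.22,"dz":0,"wx":0,"wy":0,"wz":0},{"hand":-1,"dx":0.5,"dy":0,"dz":0,"wx":0,"wy":0,"wz":0},{"hand":-1,"dx":0.5,"dy":0.08,"dz":0,"wx":0,"wy":0,"wz":0},{"hand":-1,"dx":0.5,"dy":0.08,"dz":0,"wx":0,"wy":0,"wz":0},{"hand":-1,"dx":0.4,"dy":0.06,"dz":0,"wx":0,"wy":0,"wz":0},{"hand":-1,"dx":0.4,"dy":0.06,"dz":0,"wx":0,"wy":0,"wz":0},{"hand":-1,"dx":0.4,"dy":0.06,"dz":0,"wx":0,"wy":0,"wz":0},{"hand":-1,"dx":0.4,"dy":0.06,"dz":0,"wx":0,"wy":0,"wz":0},{"hand":-1,"dx":0.4,"dy":0.06,"dz":0,"wx":0,"wy":0,"wz":0},{"hand":-1,"dx":0.4,"dy":0.06,"dz":0,"wx":0,"wy":0,"wz":0}]'
python3 -m handwheel '[{"hand":-1,"dx":0.4,"dy":0.06,"dz":0,"wx":0,"wy":0,"wz":0},{"hand":-1,"dx":0.4,"dy":0.06,"dz":0,"wx":0,"wy":0,"wz":0},{"hand":-1,"dx":0.4,"dy":0.06,"dz":0,"wx":0,"wy":0,"wz":0},{"hand":-1,"dx":0.4,"dy":0.06,"dz":0,"wx":0,"wy":0,"wz":0},{"hand":-1,"dx":0.3,"dy":0.05,"dz":0,"wx":0,"wy":0,"wz":0}]'
```

```text
time_s: 3.15
position: [0.4966, -0.0296, 0.038]
tcp_rot: [[-0.988, -0.155, -0.011], [-0.156, 0.988, 0.001], [0.011, 0.003, -1.0]]
force: [-10.2, -5.0, 7.5]
opening: 0.005
time_s: 3.65
position: [0.5158, -0.0265, 0.038]
tcp_rot: [[-0.988, -0.155, -0.011], [-0.155, 0.988, 0.001], [0.01, 0.003, -1.0]]
force: [-8.3, -2.9, 7.4]
opening: 0.004
```

Run:
```python
from h import *
cap('scene','s2')
p=cv2.imread('pics/s2.png'); cv2.imwrite('pics/s2c.png',cv2.resize(p[150:320,200:440],None,fx=3.3,fy=3.3,interpolation=cv2.INTER_CUBIC))
s=bot.read_state();print(s['position'],s['force'],s['moment'])
```

```text
[ 0.51695881 -0.02646572  0.0379715 ] [-6.33959958 -1.23366212  4.58991747] [-0.24859848  1.07137068  0.00463799]
```

View pics/s2c.png

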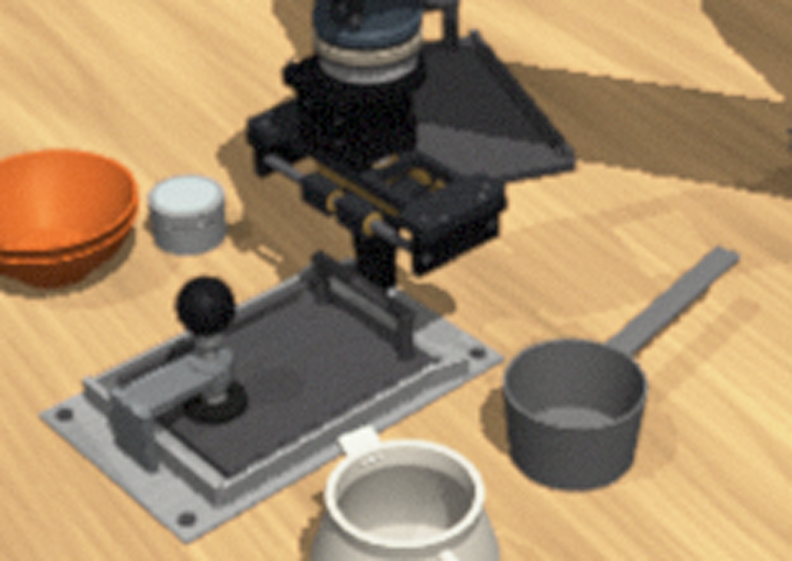

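The griddle is sliding cleanly and its far edge is now about 13 mm from the stop. I'll carry on in small steps.

```bash
python3 -m handwheel '[{"hand":-1,"dx":0.3,"dy":0.05,"dz":0,"wx":0,"wy":0,"wz":0},{"hand":-1,"dx":0.3,"dy":0.05,"dz":0,"wx":0,"wy":0,"wz":0},{"hand":-1,"dx":0.2,"dy":0.03,"dz":0,"wx":0,"wy":0,"wz":0}]'
python3 -m handwheel '[{"hand":-1,"dx":0.2,"dy":0.03,"dz":0,"wx":0,"wy":0,"wz":0},{"hand":-1,"dx":0.2,"dy":0.03,"dz":0,"wx":0,"wy":0,"wz":0}]'
```

```text
time_s: 4.0
position: [0.5234, -0.0252, 0.0379]
tcp_rot: [[-0.988, -0.155, -0.012], [-0.155, 0.988, 0.001], [0.011, 0.003, -1.0]]
force: [-9.8, -3.5, 8.1]
opening: 0.007
time_s: 4.2
position: [0.5274, -0.0246, 0.0379]
tcp_rot: [[-0.988, -0.155, -0.011], [-0.155, 0.988, 0.001], [0.011, 0.003, -1.0]]
force: [-8.7, -4.1, 7.8]
opening: 0.003
```

```bash
python3 -m handwheel '[{"hand":-1,"dx":0.2,"dy":0.03,"dz":0,"wx":0,"wy":0,"wz":0},{"hand":-1,"dx":0.1,"dy":0.02,"dz":0,"wx":0,"wy":0,"wz":0}]'
python3 -m handwheel '[{"hand":-1,"dx":0.1,"dy":0.02,"dz":0,"wx":0,"wy":0,"wz":0},{"hand":-1,"dx":0.1,"dy":0.02,"dz":0,"wx":0,"wy":0,"wz":0}]'
python3 -m handwheel '[{"hand":-1,"dx":0.1,"dy":0.02,"dz":0,"wx":0,"wy":0,"wz":0},{"hand":-1,"dx":0.1,"dy":0.02,"dz":0,"wx":0,"wy":0,"wz":0}]'
```

```text
time_s: 4.4
position: [0.5308, -0.024, 0.0379]
tcp_rot: [[-0.988, -0.155, -0.011], [-0.155, 0.988, 0.001], [0.01, 0.003, -1.0]]
force: [-10.1, -4.3, 9.0]
opening: 0.004
time_s: 4.6
position: [0.5308, -0.0239, 0.0379]
tcp_rot: [[-0.988, -0.156, -0.015], [-0.156, 0.988, 0.001], [0.015, 0.003, -1.0]]
force: [-13.7, -6.4, 11.3]
opening: 0.003
time_s: 4.8
position: [0.5309, -0.0238, 0.0379]
tcp_rot: [[-0.987, -0.157, -0.019], [-0.157, 0.988, 0.0], [0.019, 0.003, -1.0]]
force: [-17.2, -9.5, 14.9]
opening: 0.005
```

The bar has stopped at rack x ≈ -0.090, which is where home is expected, and the force is rising. I'll back off and check.

```bash
python3 -m handwheel '[{"hand":-1,"dx":-0.4,"dy":-0.06,"dz":0,"wx":0,"wy":0,"wz":0},{"hand":-1,"dx":-0.5,"dy":-0.08,"dz":0,"wx":0,"wy":0,"wz":0},{"hand":-1,"dx":-1,"dy":-0.16,"dz":0,"wx":0,"wy":0,"wz":0},{"hand":-1,"dx":-1.5,"dy":-0.24,"dz":1,"wx":0,"wy":0,"wz":0},{"hand":-1,"dx":-1,"dy":0,"dz":3,"wx":0,"wy":0,"wz":0},{"hand":0.5,"dx":0,"dy":0,"dz":4,"wx":0,"wy":0,"wz":0.1},{"hand":0.5,"dx":0,"dy":0,"dz":4,"wx":0,"wy":0,"wz":0.14},{"hand":0.5,"dx":0,"dy":0,"dz":3,"wx":0,"wy":0,"wz":0.14}]'
python3 - <<'E'
from h import *
for n in('scene','top'):
    p,d=cap(n,n+'3')
p=cv2.imread('pics/scene3.png'); cv2.imwrite('pics/s3c.png',cv2.resize(p[210:320,200:360],None,fx=5,fy=5,interpolation=cv2.INTER_CUBIC))
p=cv2.imread('pics/top3.png'); cv2.imwrite('pics/t3c.png',cv2.resize(p[140:290,300:420],None,fx=4,fy=4,interpolation=cv2.INTER_CUBIC))
print(bot.read_state())
E
```

```text
time_s: 5.6
position: [0.4967, -0.0293, 0.1901]
tcp_rot: [[-0.858, -0.514, 0.004], [-0.514, 0.858, -0.001], [-0.003, -0.003, -1.0]]
force: [1.1, -0.4, -0.5]
opening: 0.196
{'time_s': 5.7, 'joint_positions': array([-1.62631804e+01,  2.29231384e+01,  1.02131112e+02,  9.84625322e-03,
        5.42892903e+01, -1.36985238e+02]), 'qvel': array([-0.28435205,  3.76501287,  3.27818924, -0.01286292, -2.57943681,
        5.22259353]), 'tau': array([  0.16824975, -35.39315343, -13.82826179,  -0.08167328,
         0.35419559,  -0.42984048]), 'position': array([ 0.4992236 , -0.02996387,  0.19194579]), 'tcp_rot': array([[-0.85966279, -0.51074265,  0.01103776],
       [-0.51080053,  0.85969376, -0.00307462],
       [-0.00791876, -0.00828123, -0.99993436]]), 'force': array([ 0.4554314 ,  0.11321633, -0.07380105]), 'moment': array([ 0.07444819, -0.03300734, -0.02902313]), 'opening': 0.2854804008570903}
```

View pics/s3c.png

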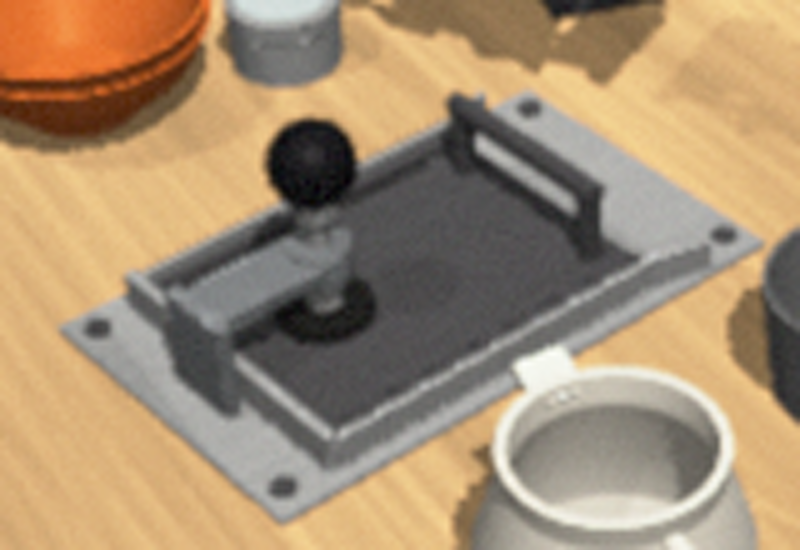

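View pics/t3c.png

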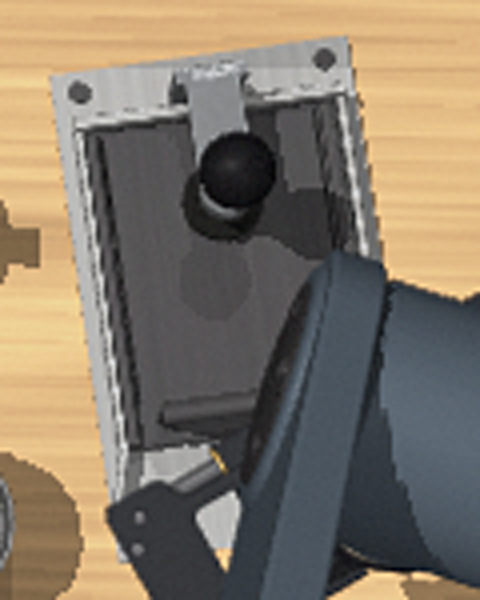

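The griddle is home: its far edge meets the stop at about (85,130) in the top crop, and no light sheet shows behind it in the scene view. Next I'll move above the knob, wound back to yaw ≈149° so one grasp covers the whole turn.

```bash
python3 -m handwheel '[{"hand":0.6,"dx":2.5,"dy":0.5,"dz":0,"wx":0,"wy":0,"wz":0.1},{"hand":0.6,"dx":3.5,"dy":0.55,"dz":0,"wx":0,"wy":0,"wz":0.1},{"hand":0.6,"dx":3.5,"dy":0.55,"dz":0,"wx":0,"wy":0,"wz":0.1},{"hand":0.6,"dx":3.5,"dy":0.55,"dz":0,"wx":0,"wy":0,"wz":0.1},{"hand":0.6,"dx":3,"dy":0.55,"dz":0,"wx":0,"wy":0,"wz":0.08},{"hand":0.6,"dx":0,"dy":0,"dz":-3,"wx":0,"wy":0,"wz":0},{"hand":0.6,"dx":0,"dy":0,"dz":0,"wx":0,"wy":0,"wz":0},{"hand":0.6,"dx":0,"dy":0,"dz":0,"wx":0,"wy":0,"wz":0}]'
python3 - <<'E'
from h import *
cap('scene','s4')
p=cv2.imread('pics/s4.png'); cv2.imwrite('pics/s4c.png',cv2.resize(p[150:320,200:400],None,fx=3.5,fy=3.5,interpolation=cv2.INTER_CUBIC))
s=bot.read_state();print(s)
E
```

```text
time_s: 6.5
position: [0.6542, -0.0019, 0.1558]
tcp_rot: [[-0.529, -0.849, -0.005], [-0.849, 0.529, 0.001], [0.002, 0.004, -1.0]]
force: [-0.3, -0.3, -0.0]
opening: 0.798
{'time_s': 6.55, 'joint_positions': array([-9.94377491e+00,  3.67626663e+01,  8.08569960e+01, -6.48519677e-04,
        6.24833302e+01, -1.58014236e+02]), 'qvel': array([-0.0545692 , -1.461798  , -0.90476109, -0.06249214, -0.10222332,
       -0.11000066]), 'tau': array([ 8.83308006e-02, -4.64718139e+01, -1.59287542e+01, -6.75285514e-02,
        3.34737974e-02,  5.11158622e-03]), 'position': array([ 0.65500647, -0.00214288,  0.1571081 ]), 'tcp_rot': array([[-5.28870904e-01, -8.48700434e-01, -1.77228807e-03],
       [-8.48702010e-01,  5.28871258e-01,  3.00517792e-04],
       [ 6.82262642e-04,  1.66307956e-03, -9.99998384e-01]]), 'force': array([ 0.63343448, -0.4207385 ,  0.12991337]), 'moment': array([ 0.06711009,  0.11298899, -0.01660366]), 'opening': 0.7976184989679107}
```

View pics/s4c.png

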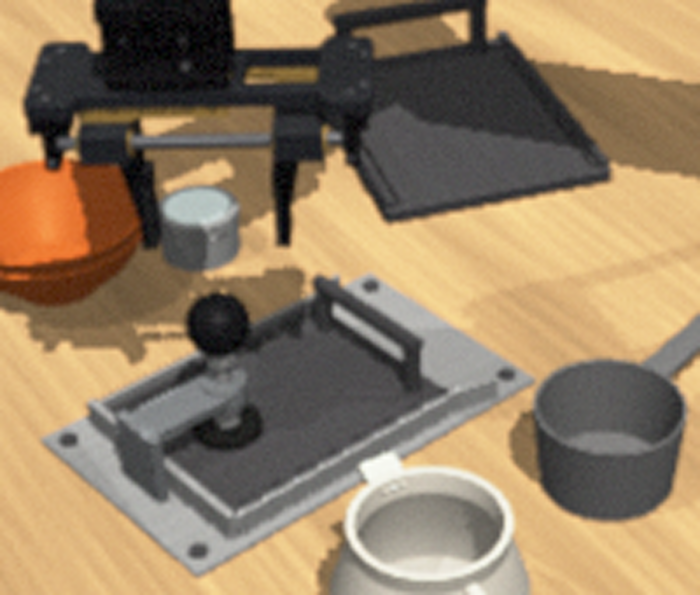

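The open fingers straddle the knob's axis at (218,320) in the crop. I'll go down to the ball's centre height.

```bash
python3 -m handwheel '[{"hand":0.6,"dx":0.4,"dy":-0.05,"dz":-2,"wx":0,"wy":0,"wz":0},{"hand":0.6,"dx":0,"dy":0,"dz":-2,"wx":0,"wy":0,"wz":0},{"hand":0.6,"dx":0,"dy":0,"dz":-2,"wx":0,"wy":0,"wz":0},{"hand":0.6,"dx":0,"dy":0,"dz":-1.5,"wx":0,"wy":0,"wz":0},{"hand":0.6,"dx":0,"dy":0,"dz":-0.5,"wx":0,"wy":0,"wz":0},{"hand":0.6,"dx":0,"dy":0,"dz":0,"wx":0,"wy":0,"wz":0},{"hand":0.6,"dx":0,"dy":0,"dz":0,"wx":0,"wy":0,"wz":0}]'; python3 -c "
from rig import bot;s=bot.read_state();print(s['position'],s['moment'],s['force'])"
```

```text
time_s: 7.25
position: [0.6607, -0.0029, 0.0786]
tcp_rot: [[-0.528, -0.849, 0.002], [-0.849, 0.528, -0.0], [-0.001, -0.002, -1.0]]
force: [-0.2, -0.2, 0.2]
opening: 0.795
[ 0.66066345 -0.00289399  0.07858566] [0.0637893  0.01645052 0.02103138] [-0.16275881 -0.23990483  0.18619445]
```

```bash
python3 -m handwheel '[{"hand":0.6,"dx":-0.12,"dy":0,"dz":-0.1,"wx":0,"wy":0,"wz":0},{"hand":0.6,"dx":0,"dy":0,"dz":0,"wx":0,"wy":0,"wz":0}]'; python3 -m handwheel '[{"hand":-1,"dx":0,"dy":0,"dz":0,"wx":0,"wy":0,"wz":0},{"hand":-1,"dx":0,"dy":0,"dz":0,"wx":0,"wy":0,"wz":0},{"hand":-1,"dx":0,"dy":0,"dz":0,"wx":0,"wy":0,"wz":0},{"hand":-1,"dx":0,"dy":0,"dz":0,"wx":0,"wy":0,"wz":0},{"hand":-1,"dx":0,"dy":0,"dz":0,"wx":0,"wy":0,"wz":0},{"hand":-1,"dx":0,"dy":0,"dz":0,"wx":0,"wy":0,"wz":0}]'; python3 -c "
from rig import bot;s=bot.read_state();print(s['position'],s['moment'],s['force'],s['joint_positions'])"
```

```text
time_s: 7.45
position: [0.659, -0.0027, 0.0773]
tcp_rot: [[-0.528, -0.849, 0.001], [-0.849, 0.528, -0.0], [-0.0, -0.001, -1.0]]
force: [-0.5, -0.2, -0.6]
opening: 0.802
time_s: 8.05
position: [0.6589, -0.0028, 0.0766]
tcp_rot: [[-0.528, -0.849, 0.0], [-0.849, 0.528, -0.0], [-0.0, -0.0, -1.0]]
force: [-0.1, -1.2, -0.5]
opening: 0.442
[ 0.65892598 -0.00284879  0.07655832] [ 0.05235785  0.07725748 -0.03033726] [-0.05550871 -1.20740669 -0.50671686] [-9.94304729e+00  4.28865298e+01  8.32201761e+01 -6.91878022e-03
  5.38682337e+01 -1.58045083e+02]
```

Opening is 0.44, about 38–39 mm on the 40 mm ball, so the knob is gripped. I'll turn it clockwise in chunks and watch the moment about z.

```bash
cat > r.py <<'E'
from rig import bot; import numpy as np
s=bot.read_state();R=s['tcp_rot'];print('t%.2f yaw %.2f z%.4f Mz %.3f tau6 %.3f M'%(s['time_s'],np.degrees(np.arctan2(R[1,1],R[0,1])),s['position'][2],s['moment'][2],s['tau'][5]),s['moment'].round(3),s['force'].round(1),'op%.3f j6 %.1f'%(s['opening'],s['joint_positions'][5]))
E
python3 r.py
python3 -m handwheel '[{"hand":-1,"dx":0,"dy":0,"dz":0,"wx":0,"wy":0,"wz":0}]' >/dev/null; python3 r.py
python3 -m handwheel '[{"hand":-1,"dx":0,"dy":0,"dz":-0.01,"wx":0,"wy":0,"wz":-0.1}]'>/dev/null; python3 r.py
python3 -m handwheel '[{"hand":-1,"dx":0,"dy":0,"dz":-0.01,"wx":0,"wy":0,"wz":-0.1}]'>/dev/null; python3 r.py
python3 -m handwheel '[{"hand":-1,"dx":0,"dy":0,"dz":-0.01,"wx":0,"wy":0,"wz":-0.1}]'>/dev/null; python3 r.py
python3 -m handwheel '[{"hand":-1,"dx":0,"dy":0,"dz":-0.01,"wx":0,"wy":0,"wz":-0.1}]'>/dev/null; python3 r.py
```

```text
t8.05 yaw 148.11 z0.0766 Mz -0.030 tau6 0.001 M [ 0.052  0.077 -0.03 ] [-0.1 -1.2 -0.5] op0.442 j6 -158.0
t8.15 yaw 148.11 z0.0765 Mz 0.013 tau6 0.001 M [ 0.048 -0.009  0.013] [ 1.  -0.5 -1.3] op0.444 j6 -158.0
t8.25 yaw 142.25 z0.0765 Mz 0.031 tau6 -0.911 M [0.125 0.081 0.031] [-0.1 -0.1 -0.6] op0.441 j6 -152.2
t8.35 yaw 136.43 z0.0763 Mz 0.029 tau6 -0.620 M [0.116 0.091 0.029] [0.2 0.9 0.3] op0.444 j6 -146.4
t8.45 yaw 130.69 z0.0762 Mz 0.063 tau6 -0.607 M [0.155 0.156 0.063] [-0.7  0.   1.1] op0.439 j6 -140.6
t8.55 yaw 124.96 z0.0761 Mz 0.039 tau6 -0.603 M [0.218 0.187 0.039] [-1.1  0.7  0.5] op0.442 j6 -134.9
```

tau6 is far steadier than Mz (about -0.60 while turning freely). I'll continue.

```bash
python3 -m handwheel '[{"hand":-1,"dx":0,"dy":0,"dz":-0.01,"wx":0,"wy":0,"wz":-0.1}]'>/dev/null; python3 r.py
python3 -m handwheel '[{"hand":-1,"dx":0,"dy":0,"dz":-0.01,"wx":0,"wy":0,"wz":-0.1}]'>/dev/null; python3 r.py
python3 -m handwheel '[{"hand":-1,"dx":0,"dy":0,"dz":-0.01,"wx":0,"wy":0,"wz":-0.1}]'>/dev/null; python3 r.py
python3 -m handwheel '[{"hand":-1,"dx":0,"dy":0,"dz":-0.01,"wx":0,"wy":0,"wz":-0.1}]'>/dev/null; python3 r.py
python3 -m handwheel '[{"hand":-1,"dx":0,"dy":0,"dz":-0.01,"wx":0,"wy":0,"wz":-0.1}]'>/dev/null; python3 r.py
```

```text
t8.65 yaw 119.23 z0.0761 Mz 0.090 tau6 -0.589 M [0.326 0.14  0.09 ] [-1.4  1.9  1.2] op0.441 j6 -129.2
t8.75 yaw 113.50 z0.0760 Mz 0.090 tau6 -0.573 M [0.466 0.23  0.09 ] [-0.8  1.2  2. ] op0.441 j6 -123.4
t8.85 yaw 107.77 z0.0759 Mz 0.074 tau6 -0.555 M [0.541 0.176 0.074] [-1.   2.7  1.6] op0.438 j6 -117.7
t8.95 yaw 102.04 z0.0759 Mz 0.099 tau6 -0.535 M [0.578 0.257 0.099] [-2.1  3.1  3. ] op0.445 j6 -112.0
t9.05 yaw 96.31 z0.0758 Mz 0.106 tau6 -0.516 M [0.713 0.25  0.106] [-1.1  3.7  2.8] op0.444 j6 -106.3
```

```bash
python3 -m handwheel '[{"hand":-1,"dx":0,"dy":0,"dz":-0.01,"wx":0,"wy":0,"wz":-0.1}]'>/dev/null; python3 r.py
python3 -m handwheel '[{"hand":-1,"dx":0,"dy":0,"dz":-0.01,"wx":0,"wy":0,"wz":-0.1}]'>/dev/null; python3 r.py
python3 -m handwheel '[{"hand":-1,"dx":0,"dy":0,"dz":-0.01,"wx":0,"wy":0,"wz":-0.1}]'>/dev/null; python3 r.py
python3 -m handwheel '[{"hand":-1,"dx":0,"dy":0,"dz":-0.01,"wx":0,"wy":0,"wz":-0.1}]'>/dev/null; python3 r.py
```

```text
t9.15 yaw 90.59 z0.0757 Mz 0.104 tau6 -0.495 M [0.753 0.155 0.104] [-0.1  3.3  2.6] op0.445 j6 -100.5
t9.25 yaw 84.86 z0.0757 Mz 0.161 tau6 -0.475 M [0.835 0.149 0.161] [-0.5  4.2  2.8] op0.439 j6 -94.8
t9.35 yaw 79.13 z0.0756 Mz 0.175 tau6 -0.454 M [0.923 0.116 0.175] [-1.   4.6  3. ] op0.442 j6 -89.1
t9.45 yaw 73.40 z0.0756 Mz 0.228 tau6 -0.433 M [1.023 0.09  0.228] [-1.1  5.5  3.6] op0.442 j6 -83.4
```

Lateral force and Mz are both rising together. That could be real take-up near yaw 122°, or it could come from an off-centre grip. I'll release, see where the tool settles and grip again to separate the two.

```bash
echo "import sys;from rig import bot;print(bot.read_state()['position'].round(4))">>r.py
python3 -m handwheel '[{"hand":-1,"dx":0,"dy":0,"dz":0,"wx":0,"wy":0,"wz":0}]'>/dev/null; python3 r.py
python3 -m handwheel '[{"hand":-1,"dx":0,"dy":0,"dz":0,"wx":0,"wy":0,"wz":0}]'>/dev/null; python3 r.py
python3 -m handwheel '[{"hand":0.3,"dx":0,"dy":0,"dz":0,"wx":0,"wy":0,"wz":0},{"hand":0.3,"dx":0,"dy":0,"dz":0,"wx":0,"wy":0,"wz":0},{"hand":0.3,"dx":0,"dy":0,"dz":0,"wx":0,"wy":0,"wz":0}]'>/dev/null; python3 r.py
python3 -m handwheel '[{"hand":0.3,"dx":0,"dy":0,"dz":0,"wx":0,"wy":0,"wz":0}]'>/dev/null; python3 r.py
```

```text
t9.55 yaw 73.48 z0.0756 Mz -0.157 tau6 0.126 M [ 0.904  0.102 -0.157] [-0.4  4.5  2.7] op0.438 j6 -83.5
[ 6.58e-01 -4.00e-04  7.56e-02]
t9.65 yaw 73.55 z0.0756 Mz -0.135 tau6 -0.139 M [ 0.911  0.149 -0.135] [-1.   4.6  2.9] op0.437 j6 -83.5
[ 6.58e-01 -4.00e-04  7.56e-02]
t9.95 yaw 73.64 z0.0752 Mz 0.037 tau6 -0.000 M [-0.019  0.005  0.037] [-0.6 -0.4  0.1] op0.611 j6 -83.6
[ 0.6588 -0.0032  0.0752]
t10.05 yaw 73.61 z0.0751 Mz -0.015 tau6 -0.000 M [-0.022 -0.001 -0.015] [-0.4  0.8 -0.6] op0.639 j6 -83.6
[ 0.6588 -0.0032  0.0751]
```

The pulled position fits a 2.1 mm grip offset exactly, putting the ball centre at (0.660,-0.001). I'll re-centre, grip again and measure the drag cleanly.

```bash
python3 -m handwheel '[{"hand":0.3,"dx":0.12,"dy":0.22,"dz":0.1,"wx":0,"wy":0,"wz":0},{"hand":0.3,"dx":0,"dy":0,"dz":0,"wx":0,"wy":0,"wz":0}]'>/dev/null; python3 r.py
python3 -m handwheel '[{"hand":-1,"dx":0,"dy":0,"dz":0,"wx":0,"wy":0,"wz":0},{"hand":-1,"dx":0,"dy":0,"dz":0,"wx":0,"wy":0,"wz":0},{"hand":-1,"dx":0,"dy":0,"dz":0,"wx":0,"wy":0,"wz":0},{"hand":-1,"dx":0,"dy":0,"dz":0,"wx":0,"wy":0,"wz":0},{"hand":-1,"dx":0,"dy":0,"dz":0,"wx":0,"wy":0,"wz":0}]'>/dev/null; python3 r.py
python3 -m handwheel '[{"hand":-1,"dx":0,"dy":0,"dz":0,"wx":0,"wy":0,"wz":-0.02}]'>/dev/null; python3 r.py
python3 -m handwheel '[{"hand":-1,"dx":0,"dy":0,"dz":0,"wx":0,"wy":0,"wz":-0.02}]'>/dev/null; python3 r.py
python3 -m handwheel '[{"hand":-1,"dx":0,"dy":0,"dz":0,"wx":0,"wy":0,"wz":-0.02}]'>/dev/null; python3 r.py
```

```text
t10.25 yaw 73.62 z0.0763 Mz -0.005 tau6 0.013 M [ 0.024  0.01  -0.005] [-0.1 -0.1  0.4] op0.649 j6 -83.3
[ 6.602e-01 -5.000e-04  7.630e-02]
t10.75 yaw 73.62 z0.0762 Mz -0.019 tau6 -0.001 M [ 0.042 -0.013 -0.019] [ 0.9  0.2 -0.3] op0.446 j6 -83.4
[ 6.599e-01 -5.000e-04  7.620e-02]
t10.85 yaw 72.44 z0.0762 Mz 0.168 tau6 -0.027 M [ 0.091 -0.072  0.168] [ 0.1  0.9 -0.5] op0.444 j6 -82.2
[ 6.599e-01 -5.000e-04  7.620e-02]
t10.95 yaw 71.26 z0.0762 Mz 0.184 tau6 0.034 M [0.089 0.045 0.184] [ 1.2  0.5 -0.6] op0.442 j6 -81.0
[ 6.599e-01 -5.000e-04  7.620e-02]
t11.05 yaw 70.11 z0.0762 Mz 0.184 tau6 0.040 M [ 0.073 -0.02   0.184] [ 0.2  0.5 -0.3] op0.444 j6 -79.8
[ 6.599e-01 -4.000e-04  7.620e-02]
```

The clean drag is about 0.18 N m against 0.04 free, so take-up did happen, with the tau6 knee at about yaw 121–124°. I'll continue slowly and check the slope.

```bash
for i in 1; do
python3 -m handwheel '[{"hand":-1,"dx":0,"dy":0,"dz":-0.005,"wx":0,"wy":0,"wz":-0.05}]'>/dev/null; python3 r.py|head -1
python3 -m handwheel '[{"hand":-1,"dx":0,"dy":0,"dz":-0.005,"wx":0,"wy":0,"wz":-0.05}]'>/dev/null; python3 r.py|head -1
python3 -m handwheel '[{"hand":-1,"dx":0,"dy":0,"dz":-0.005,"wx":0,"wy":0,"wz":-0.05}]'>/dev/null; python3 r.py|head -1
python3 -m handwheel '[{"hand":-1,"dx":0,"dy":0,"dz":-0.005,"wx":0,"wy":0,"wz":-0.05}]'>/dev/null; python3 r.py|head -1
python3 -m handwheel '[{"hand":-1,"dx":0,"dy":0,"dz":-0.005,"wx":0,"wy":0,"wz":-0.05}]'>/dev/null; python3 r.py|head -1
python3 -m handwheel '[{"hand":-1,"dx":0,"dy":0,"dz":-0.005,"wx":0,"wy":0,"wz":-0.05}]'>/dev/null; python3 r.py|head -1
done
```

```text
t11.15 yaw 67.20 z0.0761 Mz 0.207 tau6 -0.224 M [ 0.155 -0.006  0.207] [ 0.1  0.2 -0.5] op0.441 j6 -76.9
t11.25 yaw 64.31 z0.0761 Mz 0.158 tau6 -0.129 M [0.111 0.003 0.158] [-0.2  0.4 -0.2] op0.441 j6 -74.0
t11.35 yaw 61.45 z0.0761 Mz 0.221 tau6 -0.117 M [ 0.165 -0.105  0.221] [ 0.4  0.5 -0.4] op0.444 j6 -71.2
t11.45 yaw 58.59 z0.0761 Mz 0.194 tau6 -0.108 M [ 0.127 -0.026  0.194] [0.1 0.7 0.4] op0.442 j6 -68.3
t11.55 yaw 55.72 z0.0761 Mz 0.197 tau6 -0.099 M [ 0.141 -0.053  0.197] [ 0.1  1.  -0.2] op0.444 j6 -65.4
t11.65 yaw 52.86 z0.0760 Mz 0.268 tau6 -0.090 M [ 0.158 -0.023  0.268] [-0.6  0.3  0.1] op0.440 j6 -62.6
```

Piecewise reading of the tau6 run puts take-up at yaw ≈122–123°, so a quarter turn more ends at about 32°. There are about 21° left.

```bash
python3 -m handwheel '[{"hand":-1,"dx":0,"dy":0,"dz":-0.005,"wx":0,"wy":0,"wz":-0.05}]'>/dev/null; python3 r.py|head -1
python3 -m handwheel '[{"hand":-1,"dx":0,"dy":0,"dz":-0.005,"wx":0,"wy":0,"wz":-0.05}]'>/dev/null; python3 r.py|head -1
python3 -m handwheel '[{"hand":-1,"dx":0,"dy":0,"dz":-0.005,"wx":0,"wy":0,"wz":-0.05}]'>/dev/null; python3 r.py|head -1
python3 -m handwheel '[{"hand":-1,"dx":0,"dy":0,"dz":-0.005,"wx":0,"wy":0,"wz":-0.05}]'>/dev/null; python3 r.py|head -1
python3 -m handwheel '[{"hand":-1,"dx":0,"dy":0,"dz":-0.005,"wx":0,"wy":0,"wz":-0.05}]'>/dev/null; python3 r.py|head -1
python3 -m handwheel '[{"hand":-1,"dx":0,"dy":0,"dz":-0.005,"wx":0,"wy":0,"wz":-0.05}]'>/dev/null; python3 r.py|head -1
```

```text
t11.75 yaw 50.00 z0.0760 Mz 0.296 tau6 -0.084 M [ 0.116 -0.04   0.296] [-0.7  0.2  0.2] op0.436 j6 -59.7
t11.85 yaw 47.14 z0.0760 Mz 0.230 tau6 -0.075 M [ 0.207 -0.037  0.23 ] [0.2 0.6 0.5] op0.439 j6 -56.9
t11.95 yaw 44.27 z0.0759 Mz 0.220 tau6 -0.067 M [ 0.131 -0.046  0.22 ] [0.4 0.8 0. ] op0.441 j6 -54.0
t12.05 yaw 41.41 z0.0759 Mz 0.257 tau6 -0.059 M [ 0.199 -0.066  0.257] [0.7 1.  0.7] op0.440 j6 -51.1
t12.15 yaw 38.55 z0.0759 Mz 0.303 tau6 -0.051 M [ 0.145 -0.092  0.303] [0.4 1.4 0.7] op0.445 j6 -48.3
t12.25 yaw 35.69 z0.0759 Mz 0.325 tau6 -0.043 M [ 0.182 -0.02   0.325] [1.  0.5 0.2] op0.440 j6 -45.4
```

Run:
```python
import numpy as np
from scipy.optimize import least_squares
y=np.array([142.25,136.43,130.69,124.96,119.23,113.5,107.77,102.04,96.31,90.59,84.86,79.13,73.4,72.44,71.26,70.11,67.2,64.31,61.45,58.59,55.72,52.86,50,47.14,44.27,41.41,38.55,35.69])
m=np.array([.031,.029,.063,.039,.09,.09,.074,.099,.106,.104,.161,.175,.228,.168,.184,.184,.207,.158,.221,.194,.197,.268,.296,.23,.22,.257,.303,.325])
for f0 in (None,.04):
    g=lambda p:(p[0] if f0 is None else f0)+p[1]*np.maximum(0,np.radians(p[2]-y))-m
    r=least_squares(g,[.04,.15,120]);print(r.x,r.x[1]*np.pi/2,np.sqrt(2*r.cost/len(y)))
    if f0 is None:
        J=r.jac;print(np.sqrt(np.diag(np.linalg.inv(J.T@J))*2*r.cost/25))
```

```text
[4.10000003e-02 1.55710509e-01 1.25206569e+02] 0.2445894952167949 0.025815075196133956
[0.01577327 0.0122506  7.3929939 ]
[4.00000000e-02 1.55710214e-01 1.25574655e+02] 0.24458903279316943 0.025817150312499367
```

The Mz fit puts take-up at 125±7° and the tau6 knee at about 123°, which agree. One small final step brings yaw to about 33.5°, then I'll release.

```bash
python3 -m handwheel '[{"hand":-1,"dx":0,"dy":0,"dz":0,"wx":0,"wy":0,"wz":-0.04}]'>/dev/null; python3 r.py
python3 -m handwheel '[{"hand":-1,"dx":0,"dy":0,"dz":0,"wx":0,"wy":0,"wz":0}]'>/dev/null; python3 r.py
python3 -m handwheel '[{"hand":0.5,"dx":0,"dy":0,"dz":0,"wx":0,"wy":0,"wz":0},{"hand":0.5,"dx":0,"dy":0,"dz":0,"wx":0,"wy":0,"wz":0},{"hand":0.5,"dx":0,"dy":0,"dz":0,"wx":0,"wy":0,"wz":0},{"hand":0.5,"dx":0,"dy":0,"dz":0,"wx":0,"wy":0,"wz":0}]'>/dev/null; python3 r.py
```

```text
t12.35 yaw 33.41 z0.0758 Mz 0.303 tau6 0.050 M [ 0.166 -0.016  0.303] [-0.3  1.5  0.2] op0.441 j6 -43.1
[ 6.601e-01 -2.000e-04  7.580e-02]
t12.45 yaw 33.48 z0.0759 Mz 0.124 tau6 0.207 M [ 0.17  -0.02   0.124] [0.6 1.4 0.8] op0.442 j6 -43.2
[ 6.602e-01 -2.000e-04  7.590e-02]
t12.85 yaw 33.51 z0.0755 Mz -0.011 tau6 -0.000 M [-0.059  0.02  -0.011] [-0.2 -0.2  0.3] op0.704 j6 -43.2
[ 0.6598 -0.0007  0.0755]
```

Released. I'll lift clear, back away and look.

```bash
python3 -m handwheel '[{"hand":0.5,"dx":0,"dy":0,"dz":1.5,"wx":0,"wy":0,"wz":0},{"hand":0.5,"dx":0,"dy":0,"dz":3,"wx":0,"wy":0,"wz":0},{"hand":0.5,"dx":0,"dy":0,"dz":4,"wx":0,"wy":0,"wz":0},{"hand":0.5,"dx":0,"dy":0,"dz":4,"wx":0,"wy":0,"wz":0},{"hand":0.5,"dx":-4,"dy":0,"dz":2,"wx":0,"wy":0,"wz":0},{"hand":0.5,"dx":-4,"dy":-3,"dz":0,"wx":0,"wy":0,"wz":0},{"hand":0.5,"dx":-4,"dy":-3,"dz":0,"wx":0,"wy":0,"wz":0},{"hand":0.5,"dx":-3,"dy":-4,"dz":0,"wx":0,"wy":0,"wz":0},{"hand":0.5,"dx":-2,"dy":-4,"dz":0,"wx":0,"wy":0,"wz":0},{"hand":0.5,"dx":0,"dy":-4,"dz":0,"wx":0,"wy":0,"wz":0}]'
python3 -m handwheel '[{"hand":0.5,"dx":0,"dy":-4,"dz":0,"wx":0,"wy":0,"wz":0},{"hand":0.5,"dx":0,"dy":-4,"dz":0,"wx":0,"wy":0,"wz":0},{"hand":0.5,"dx":0,"dy":0,"dz":0,"wx":0,"wy":0,"wz":0},{"hand":0.5,"dx":0,"dy":0,"dz":0,"wx":0,"wy":0,"wz":0}]'
python3 - <<'E'
from h import *
for n in('scene','top'): cap(n,n+'5')
p=cv2.imread('pics/scene5.png'); cv2.imwrite('pics/s5c.png',cv2.resize(p[210:320,200:360],None,fx=5,fy=5,interpolation=cv2.INTER_CUBIC))
a=cv2.imread('pics/top0.png');b=cv2.imread('pics/top5.png')
cv2.imwrite('pics/t5c.png',np.hstack([cv2.resize(x[140:380,200:510],None,fx=1.28,fy=1.6,interpolation=cv2.INTER_CUBIC) for x in(a,b)]))
E
```

```text
time_s: 13.85
position: [0.4868, -0.1808, 0.222]
tcp_rot: [[-0.552, 0.834, -0.001], [0.834, 0.552, 0.001], [0.001, -0.001, -1.0]]
force: [0.8, -0.7, 0.1]
opening: 0.752
time_s: 14.25
position: [0.4897, -0.2613, 0.2214]
tcp_rot: [[-0.55, 0.835, 0.001], [0.835, 0.55, -0.0], [-0.0, 0.0, -1.0]]
force: [-0.1, -0.4, -0.4]
opening: 0.753
```

View pics/s5c.png

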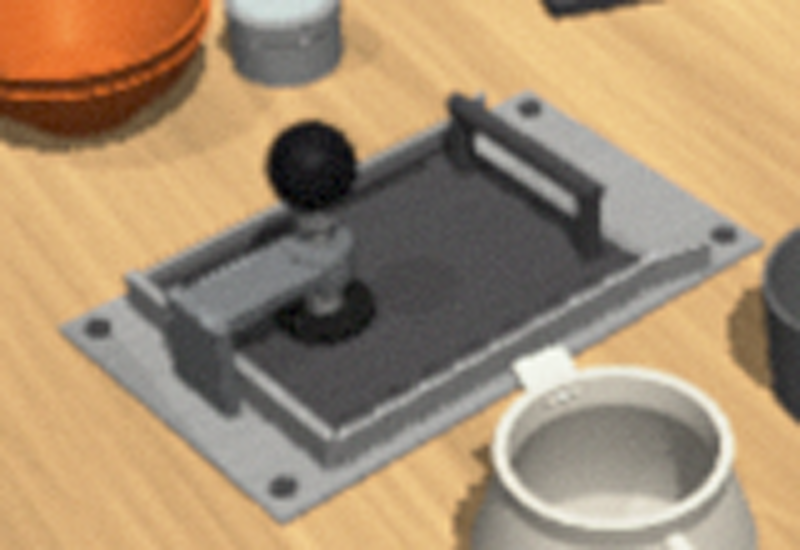

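View pics/top5.png

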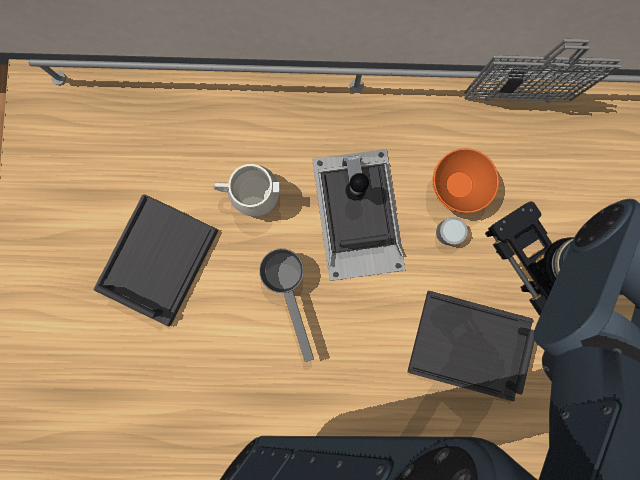

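The pictures show the griddle home and the jug, bowls, tin, dipper and the two loose griddles unmoved. One numeric check of the handle position and knob drop before handing in.

Run:
```python
from h import *
d0=np.load('pics/top0_d.npy');d=np.load('pics/top5_d.npy')
th=np.radians(9.01);R=np.array([[np.cos(th),-np.sin(th)],[np.sin(th),np.cos(th)]]);t=np.array([.6192,-.00995])
hp=np.array([w('top',d,u,v) for u in range(325,402) for v in range(225,262)]);hp=hp[(hp[:,2]>.047)&(hp[:,2]<.065)]
r=(hp[:,:2]-t)@R;print('handle',r.mean(0),r.min(0),r.max(0))
for D in(d0,d):
    q=np.array([w('top',D,u,v) for u in range(350,368) for v in range(174,194)]);print('knob top',np.sort(q[:,2])[-30:].mean())
g=[cv2.cvtColor(cv2.imread('pics/scene%d.png'%i),cv2.COLOR_BGR2GRAY)[232:256,250:275].astype(np.float32) for i in(0,5)]
print('scene knob shift px',cv2.phaseCorrelate(*g,cv2.createHanningWindow((25,24),cv2.CV_32F)), np.diff(proj('scene',[[.66,-.001,.096],[.66,-.001,.0941]]),axis=0))
a,b=[cv2.imread('pics/top%d.png'%i).astype(int) for i in(0,5)]
for n,(u,v) in dict(jug=(252,190),bowls=(466,181),tin=(453,231),dip=(283,270)).items(): print(n,np.abs(a-b)[v-28:v+28,u-28:u+28].mean())
```

```text
handle [-0.07426217  0.00314243] [-0.0800544  -0.04732435] [-0.06792311  0.05360008]Traceback (most recent call last):
  File "<stdin>", line 7, in <module>
  File "h.py", line 6, in w
    c=vision.get_calibration(n); R,_=cv2.Rodrigues(np.array(c['rvec'],float)); z=d[int(round(v)),int(round(u))]
ValueError: time passes only in moves, steps and waits
```

The handle is at rack x = -74.3 mm against -75 mm for home, within calibration. The rest of that script was cut short by a call limit and isn't needed. Handing in.

```bash
python3 -c "
from rig import hand_in
print(hand_in())"
```

```text
the job is handed in; nothing more can be done
None
```

The griddle is fully home against its back stop and the hold-down is screwed down snug. The arm is clear of everything, and I handed the job in at about 14 s.

- **Griddle:** I pushed it by its handle bar with the fingers shut, until it stopped and the push force rose to about 17 N along x. The last check put the handle at rack x = -74.3 mm, against -75 mm for home, which is within the camera calibration.
- **Hold-down:** I turned the knob clockwise about 2.0 rad in total, in two grips. The first grip was about 2 mm off-centre, so I re-centred and gripped again. The drag began to rise after roughly 0.45 rad, and I stopped about 90° past that point, at about 0.30 N m.
- **Other things on the shelf:** The before and after pictures show the jug, bowls, tin and dipper where they were, judged by eye.

**Disagreements and gaps:**
- The drag rose about 0.24 N m per quarter turn by the wrist moment, or about 0.28 by joint torque. Both are above the 0.1–0.2 stated.
- The take-up angle is certain to only a few degrees: the wrist moment gave 125±7° of tool yaw, the joint torque about 123°.
- My last numeric check, of how far the knob dropped and whether the other items had moved, stopped on a call-limit error and was not completed.

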